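# Re-index the lane divider of a tin tray

## Task

The big tin needs the wider lane: pull up the spring plunger knob on the tray's lane divider, slide the divider over to the side where the small tin stands, and let the plunger snap fully down into the end hole on that side, so that the divider is locked there and the knob is let go. Handle the pin gently, without ramming or forcing it sideways against a hole, and leave both tins and the things around the tray where they stand.

Things in the scene. Friction and masses are not known exactly. Their poses are not given: they have to be found in the camera images.
- tray: grey sheet-steel tin tray, 334 mm (y) x 244 mm (x), fixed to the counter; origin at the centre of its underside. x points from its front (robot side) to its back, y to its left, z up. Side walls 75 mm high, back wall 50, front lip 24, floor 3 mm thick. Along its front, at tray x = -95 mm, an aluminium beam runs in y with a steel index bar on top; the lane divider slides on it
- middle_hole (a point): centre of the index bar's middle hole, level with the top of the raised middle plate that it is in (30 mm long, 68 mm above the counter); the plunger starts in it. The bar has three round holes of 10.5 mm in a row along tray y: this one and an end hole at each side, in end plates 1.5 mm lower
- left_end (a point): middle of the place, on the left end plate's top (66.5 mm above the counter) at tray y = +52 mm, where the left end hole may be. The plate is held by screws through slots and was set by hand: the hole's centre lies within 11 mm of this point along tray y (41 to 63 mm from the middle hole); where is not measured, so it must be felt (or seen)
- right_end (a point): the same for the right end hole, at tray y = -52 mm: its centre lies anywhere within 11 mm of this point along tray y, set separately from the left one and not measured
- divider (a joint): the lane divider: an aluminium saddle 44 x 44 mm (from 44 to 87 mm above the counter) on the beam, with an upright sheet 178 mm long, 3 mm thick, up to 70 mm high, that parts the tray into two lanes. Value in m: place of the plunger's axis along tray y; 0 at the middle hole, where it starts locked; buffers stop it at +-0.070. Pushing it takes about 2 N, or 4 to 9 N with the pin riding on a plate
- plunger (a joint): upright index plunger in the saddle. Value in m: 0 with the pin fully down in a hole, 0.008 with its end on the middle plate, 0.0065 on an end plate, 0.014 at most. Its spring pushes down with about 8 N at 0, 11 N at 0.012. The 8 mm pin drops into a hole by itself when free and within 1 mm of its centre; let go elsewhere, it rides on the plate and drags. Over 30 N of pin on bar harms it
- knob (a point): centre of the plunger's black fluted knob, 27 mm across and 20 mm high, upright on the plunger's axis, 113 mm above the counter when the pin is down. It sits on a steel sleeve 16 mm across and 16 mm high on top of the saddle, and rises off it when pulled
- small_tin: the small tin: a plain food tin 66 mm across and 100 mm high, with a paper label, in one lane of the tray (tray y about +110 or -110 mm); origin at the centre of its underside
- big_tin: the big tin: the same make, 99 mm across and 118 mm high, in the other lane; origin at the centre of its underside
- fish_tin: flat fish tin, 85 mm across and 38 mm high, standing beside the tray; origin at the centre of its underside
- jar: amber glass jar with a steel lid, 56 mm across and 105 mm high, standing beside the tray; origin at the centre of its underside

How it is judged:
On the way, in this order (a step that is already met when the one before it is completed fails the run):
1. the plunger is pulled clear of the middle hole, with the divider still there (value of joint plunger above 0.0078 m and value of joint divider between -0.008 and 0.008 m), for 0.05 s.
2. the divider is slid over towards the small tin (((y of small_tin in the frame of tray above 0 m and value of joint divider above 0.02 m) or (y of small_tin in the frame of tray below 0 m and value of joint divider below -0.02 m))), for 0.1 s.
At the end, for the whole second after the job is handed in: The divider stands at the end hole on the small tin's side (more than 38 mm from the middle), at rest, with the plunger within 2 mm of fully down in that hole; both tins upright and within 12 mm of where they stood (((y of small_tin in the frame of tray above 0 m and value of joint divider above 0.038 m) or (y of small_tin in the frame of tray below 0 m and value of joint divider below -0.038 m)) and value of joint plunger below 0.002 m and velocity of joint divider between -0.01 and 0.01 m/s and distance of each of small_tin, big_tin from where it was at the start of the episode below 0.012 m and angle between each of small_tin, big_tin's own z axis and vertical below 0.1 rad); the robot touches nothing.
It fails at once if the pin is forced against the index bar with more than 30 N (contact force between plunger and tray above 30 N).
It fails at once if a tin in the tray is moved more than 12 mm (distance of any of small_tin, big_tin from where it was at the start of the episode above 0.012 m).
It fails at once if the fish tin or the jar beside the tray is moved more than 12 mm (distance of any of fish_tin, jar from where it was at the start of the episode above 0.012 m).
It also fails if it takes over 40 s, if anything falls off the work surface, if the arm or the gripper's body presses on something with over 40 N, if the wrist force passes 120 N, or if a joint passes its speed limit or range.

## Robot

A 7-joint arm with a two-finger parallel gripper is mounted at the origin on the work surface. World frame = base frame: x ahead of the robot, y to its left, z up, the work surface at z = 0. Lengths are in m, angles in rad, forces in N, time in s.
With the tool pointing down it reaches from about 0.4 to 0.85 m from the base axis. Payload 6.9 kg.
Tool frame: the origin (TCP) lies midway between the tips of the shut fingers; the grasp point (between the pads) lies behind it (ctrl.pinch_z is the z of the grasp point in the tool frame, in m); z points along the fingers, y is the line along which they close (so a half turn about z gives the same grasp; the last joint's range is limited). The gripper opens to 85 mm and grips with 20 to 120 N. Pads are 22 mm wide; open, the fingers measure 114 mm over their backs; the gripper's body (76 mm by 85 mm) begins 54 mm behind the grasp point. The pads swing forward as they close: fully open they stand 13 mm farther back than shut.
Start: joints at [1.423, 0.507, -0.238, 1.5, 0.126, 1.149, -0.155], TCP at [0.157, -0.605, 0.231] pointing down, gripper open.
Joint ranges: [-3.08, 3.08], [-0.24, 2.05], [-1.43, 1.35], [0, 2.5], [-1.52, 4.66], [0.17, 1.96], [-2.89, 2.89]. Speed limits (rad/s): [2.39, 2.39, 3.14, 3.14, 3.14, 3.14, 3.14].

## Interface

Orientations are given as a unit quaternion [w, x, y, z].
In Python, from station import ctrl, get_state, vision, ticket, models gives the robot as it stands. Calls block until the motion is done:
- ctrl.movep(position, orientation): joint-space move of the TCP to a pose.
- ctrl.movel(position, frame=None, max_speed=0.15): straight line of the TCP; frame=None keeps the orientation; max_speed is the mean speed in m/s.
- ctrl.set_joints(angles): joint-space move.
- ctrl.ungrasp() and ctrl.close_gripper(force=None): open the fingers fully, or close them until they stop; force is the grip in N (None keeps the last).
- ctrl.pause(seconds).
- ctrl.ik(position, orientation): joint angles nearest the present ones, or None.
- get_state(): the state.
- vision.grab_frame(name): name is "scene" or "top" or "wrist"; returns (picture, depth): 384x512x3 uint8, blue, green, red; 384x512 float32, m along the optical axis (not along the pixel's ray), 0 where there is no reading.
- vision.camera_info(name): a dict with "mtx" (3x3 intrinsics, pixels), "dist_coeffs" ([k1, k2, p1, p2, k3] as OpenCV has them; the pictures are not rectified), "R" (3x3) and "t" (3): a world point X has camera coordinates R X + t; the wrist camera has in their place "hand_eye" (4x4, takes a point from camera to tool coordinates, whose origin is the TCP and whose axes are the flange's). Camera axes: x right, y down, z forward; pixel columns grow to the right and rows downward; lengths in m; the calibration is good to about 2 mm. A picture is of the moment at which its call begins: read the wrist's pose just before it. camera_info takes no time and is no camera call.
A pose or a line that the arm cannot do raises ctrl.Unreachable and nothing moves.
- ticket.close_job(): hands the job in; it is judged then, once.
Trained networks look in the newest picture that a camera, given by its name, has taken for a name from the list of things; names that differ only in an ending like _2 or _b are one class to them, and where a whole thing is asked for, a point or a joint stands for the part that bears it (a point fixed in the world has none). Each returns a list of dicts, best first, with "p" (0 to 1); they miss things now and then, are a little off and sometimes report something else, mostly with a low value. They report only what shows in the picture. A call takes as long as a camera call.
- models.recognise(camera, target): "point" ([column, row] in pixels, amid what is visible of it).
- models.masks_of(camera, target): "mask" (384x512 bool, what is visible of it) and "point" ([column, row] in pixels, amid what is visible of it).
The state is a dict: "time": time; "qpos": joint angles; "qd": joint speeds; "tau": joint torques, N m; "tcp_pos": TCP position; "eef_rot": TCP orientation; "contact_force": force on the tool from outside, world axes, zero at the start; "wrist_torque": the same for the moment, N m; "width": finger opening in m; "gripper_force": force on a finger pad.
Only numpy, scipy, OpenCV 4.12 (cv2) and the standard library are available. Lean on these libraries where they do the work, as an engineer would, in place of code of your own. Each camera call takes 0.05 s, during which the arm holds its last target. There are 200 camera calls.

## Working session

There is one attempt and no reset: what is moved stays moved. The work goes in short steps, each a Python script; the robot and the scene stay as the last script left them, time stands still between calls to the robot, and variables do not carry over. Pictures are saved under pics/ and viewed, at most 10 in all, crops included, and the job is handed in when it is done.

```bash
mkdir -p pics; ls
cat > h.py <<'E'
import numpy as np, cv2
from station import ctrl, get_state, vision, ticket, models
def world(cam,u,v,z=None,d=None,st=None):
    i=vision.camera_info(cam); K=np.array(i["mtx"],float); D=np.array(i["dist_coeffs"],float)
    x,y=cv2.undistortPoints(np.array([[[u,v]]],float),K,D)[0,0]
    if "R" in i: R=np.array(i["R"]);t=np.array(i["t"]); c=-R.T@t; r=R.T@np.array([x,y,1])
    else:
        from scipy.spatial.transform import Rotation as Ro
        q=st["eef_rot"]; T=Ro.from_quat([q[1],q[2],q[3],q[0]]).as_matrix(); H=np.array(i["hand_eye"])
        c=T@H[:3,3]+st["tcp_pos"]; r=T@H[:3,:3]@np.array([x,y,1])
    return c+r*(d if d is not None else (z-c[2])/r[2])
E
python3 - <<'E'
from h import *
s=get_state(); print({k:np.round(v,3) for k,v in s.items()}, ctrl.pinch_z)
ims=[]
for cam in ["top","scene"]:
    im,d=vision.grab_frame(cam); im=im.copy(); 
    np.save(f"{cam}_d.npy",d); cv2.imwrite(f"{cam}.png",im)
    for n in ["tray","knob","divider","small_tin","big_tin","fish_tin","jar"]:
        for r in models.masks_of(cam,n)[:2]:
            m=r["mask"]; u,v=r["point"]; dd=d[m]; dd=dd[dd>0]
            dp=d[int(v),int(u)]
            print(cam,n,round(r["p"],2),np.round([u,v]),m.sum(),np.round(world(cam,u,v,d=dp),3))
            cv2.putText(im,n,(int(u),int(v)),0,.35,(0,0,255),1)
    ims.append(im)
cv2.imwrite("pics/a.png",cv2.resize(np.vstack(ims),None,fx=.78,fy=.78))
cv2.imwrite("pics/top.png",ims[0]);cv2.imwrite("pics/scene.png",ims[1])
E
```

```text
pics
{'time': np.float64(0.0), 'qpos': array([ 1.423,  0.508, -0.238,  1.501,  0.126,  1.149, -0.155]), 'qd': array([-0.002,  0.001, -0.   , -0.   , -0.001,  0.001,  0.   ]), 'tau': array([ 0.0000e+00, -6.2059e+01, -2.1860e+00, -2.4965e+01,  1.3000e-02,
        1.2000e-02, -0.0000e+00]), 'tcp_pos': array([ 0.157, -0.605,  0.23 ]), 'eef_rot': array([-0.001,  0.992,  0.127, -0.   ]), 'contact_force': array([-0.374, -0.104, -0.303]), 'wrist_torque': array([ 0.007, -0.028,  0.04 ]), 'gripper_force': np.float64(0.0), 'width': np.float64(0.086)} -0.0187
top tray 0.66 [292. 181.] 12074 [ 0.646 -0.035  0.038]
top small_tin 0.93 [252. 139.] 863 [0.734 0.06  0.098]
top big_tin 0.95 [343. 161.] 1855 [ 0.681 -0.143  0.118]
top fish_tin 0.79 [393. 184.] 1103 [ 0.64  -0.282  0.035]
top jar 0.87 [197. 143.] 594 [0.723 0.187 0.103]
scene tray 0.94 [221. 215.] 7109 [ 0.642 -0.036  0.01 ]
scene divider 0.86 [220. 207.] 1201 [ 0.644 -0.036  0.038]
scene divider 0.36 [141. 196.] 374 [ 0.659 -0.282  0.035]
scene small_tin 0.89 [240. 230.] 1076 [0.767 0.07  0.088]
scene big_tin 0.87 [172. 203.] 1882 [ 0.73  -0.129  0.094]
scene fish_tin 0.76 [142. 194.] 393 [ 0.653 -0.281  0.037]
scene jar 0.75 [291. 240.] 976 [0.76  0.19  0.083]
```

View pics/a.png

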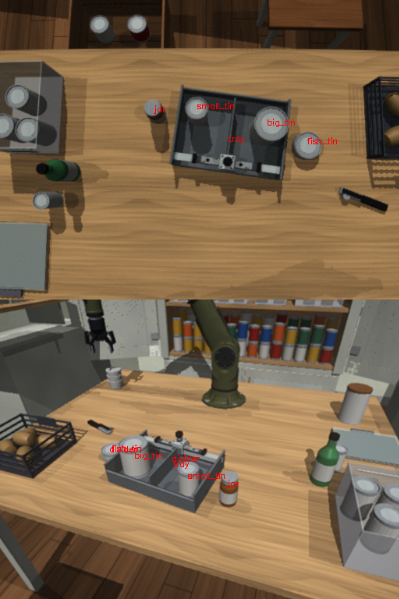

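The image shows the small tin on the left (+y) and the big tin on the right. The knob sits near top pixel (292, 207). I'll zoom in there.

Run:
```python
from h import *
im=cv2.imread("top.png"); d=np.load("top_d.npy")
c=im[105:240,215:380]; cv2.imwrite("pics/b.png",cv2.resize(c,None,fx=4.4,fy=4.4,interpolation=cv2.INTER_CUBIC))
# points near knob height
P=[]
for v in range(190,225):
    for u in range(270,320):
        if d[v,u]>0:
            p=world("top",u,v,d=d[v,u])
            if .112<p[2]<.13: P.append(p)
P=np.array(P); print(len(P), np.median(P,0),P.min(0),P.max(0))
small=[];big=[]
# wall tops
Q=[]
for v in range(100,245):
    for u in range(210,385):
        if d[v,u]>0:
            p=world("top",u,v,d=d[v,u]); Q.append([u,v,*p])
Q=np.array(Q); np.save("Q.npy",Q)
```

```text
124 [ 0.5788249  -0.02701966  0.12148773] [ 0.56585112 -0.04046793  0.1139254 ] [ 0.59271428 -0.0138905   0.12552283]Traceback (most recent call last):
  File "<stdin>", line 18, in <module>
  File "h.py", line 4, in world
    i=vision.camera_info(cam); K=np.array(i["mtx"],float); D=np.array(i["dist_coeffs"],float)
ValueError: time passes only in moves, steps and waits
```

View pics/b.png

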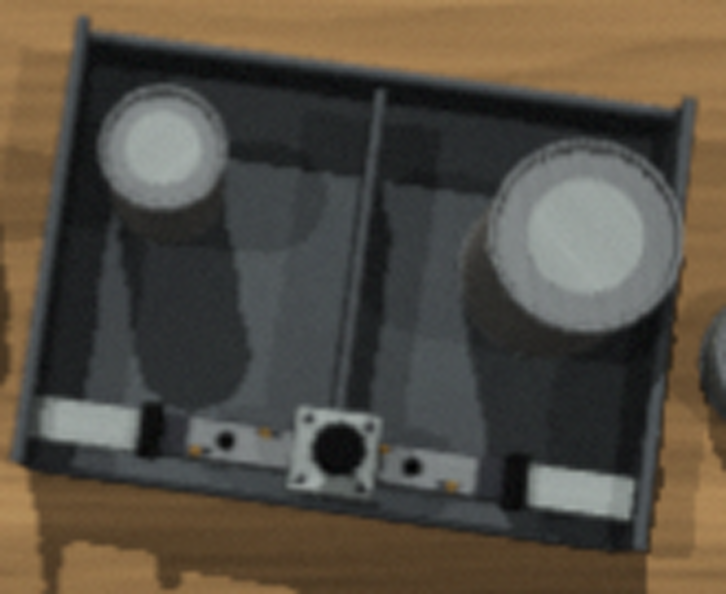

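Run:
```python
from h import *
i=vision.camera_info("top"); vision=type("V",(),{"camera_info":staticmethod(lambda c:i)}); import h; h.vision=vision
f=lambda u,v,z: world("top",215+u/4.4,105+v/4.4,z=z)
print("knob",f(338,448,.123))
L=f(226,440,.0665);Rr=f(411,466,.0665);print("L",L,"R",Rr)
bl,fl,br,fr=f(85,22,.075),f(17,460,.075),f(690,100,.075),f(645,548,.075)
print(bl,fl,br,fr,np.linalg.norm(bl-br))
e=L-Rr; y1=np.degrees(np.arctan2(-e[0],e[1]))
e=bl-br; y2=np.degrees(np.arctan2(-e[0],e[1]));e=fl-fr; y3=np.degrees(np.arctan2(-e[0],e[1]))
print("yaws",y1,y2,y3)
psi=np.radians((y2+y3)/2)
for k in (0,90):
    a=np.radians(45+k)+psi/2
    q=[0,np.cos(a),np.sin(a),0]
    print(k,q,[ctrl.ik([.579,-.027,z],q) for z in(.25,.096)])
```

```text
knob [ 0.57706835 -0.02862838  0.123     ]
L [0.58518633 0.02695833 0.0665    ] R [ 0.57205761 -0.07133041  0.0665    ]
[0.81101599 0.10480535 0.075     ] [0.57309477 0.13719775 0.075     ] [ 0.76980901 -0.22156573  0.075     ] [ 0.52930329 -0.19298299  0.075     ] 0.32896214960052006
yaws -7.608135098233049 -7.195977465061718 -7.55497767610925
0 [0, np.float64(0.7511228768912548), np.float64(0.6601624222951538), 0] [array([ 0.54465492,  0.52447948, -0.88011718,  1.58887804,  0.42202237,
        1.22960028, -0.54170369]), array([ 0.42766472,  0.64990942, -0.68474496,  1.79328288,  0.51701114,
        0.88559459, -0.62289425])]
90 [0, np.float64(-0.6601624222951535), np.float64(0.7511228768912549), 0] [array([-0.6279477 ,  0.65236821,  1.1518269 ,  1.60389563, -0.61441825,
        1.29415109, -2.64791439]), array([-0.60660741,  0.8721869 ,  1.15039792,  1.80663152, -0.90212027,
        1.09938801, -2.39187863])]
```

```bash
cat >> h.py <<'E'
psi=np.radians(-7.4); tx=np.array([np.cos(psi),np.sin(psi),0]); ty=np.array([-np.sin(psi),np.cos(psi),0])
a=np.radians(45)+psi/2; Q=np.array([0,np.cos(a),np.sin(a),0])
def st(): 
    s=get_state(); print("t %.2f"%s["time"],"tcp",np.round(s["tcp_pos"],4),"F",np.round(s["contact_force"],1),"w %.4f gf %.1f"%(s["width"],s["gripper_force"])); return s
E
python3 - <<'E'
from h import *
ctrl.movep([.578,-.028,.25],Q); s=st()
im,d=vision.grab_frame("wrist"); cv2.imwrite("pics/w1.png",im); np.save("w1d.npy",d)
import pickle; pickle.dump((s,vision.camera_info("wrist")),open("w1.pkl","wb"))
for n in ["knob","divider"]:
    for r in models.masks_of("wrist",n)[:2]:
        u,v=r["point"]; print(n,r["p"],u,v,r["mask"].sum(), world("wrist",u,v,z=.123,st=s), world("wrist",u,v,d=d[int(v),int(u)],st=s))
E
```

```text
t 3.33 tcp [ 0.578  -0.0294  0.2498] F [-0.4  0.9 -0. ] w 0.0851 gf 0.0
divider 0.68 285.3 167.2 4040 [ 0.60810726 -0.01803801  0.123     ] [ 0.6137633  -0.03353104  0.04798784]
```

View pics/w1.png

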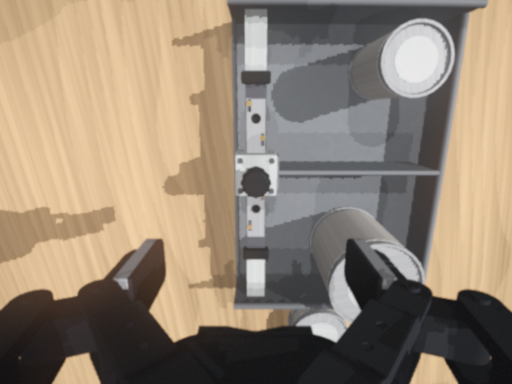

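The wrist image shows the left hole at (256,118), the right hole at (256,209) and the knob top at (256,182). The bar is vertical in the picture, so the yaw is right.

Run:
```python
from h import *
import pickle,h; s,i=pickle.load(open("w1.pkl","rb")); h.vision=type("V",(),{"camera_info":staticmethod(lambda c:i)})
im=cv2.imread("pics/w1.png"); g=cv2.cvtColor(im,cv2.COLOR_BGR2GRAY)
def cen(u,v,r,th):
    m=g[v-r:v+r+1,u-r:u+r+1]<th; n,l,S,c=cv2.connectedComponentsWithStats(m.astype(np.uint8))
    k=1+np.argmax(S[1:,4]); print("area",S[k,4]); return c[k]+[u-r,v-r]
H=cen(256,118,7,90); R=cen(256,209,7,90); k=cen(256,182,17,70)
pl=world("wrist",*H,z=.0665,st=s);pr=world("wrist",*R,z=.0665,st=s);pk=world("wrist",*k,z=.121,st=s)
print(H,R,k,pl,pr,pk); print("left",(pl-pk)@ty,"right",(pr-pk)@ty,(pl-pk)@tx)
e=pl-pr; print("yaw",np.degrees(np.arctan2(-e[0],e[1])))
```

```text
area 52
area 39
area 547
[255.5 118. ] [255.58974359 208.17948718] [254.95795247 182.25411335] [0.58678621 0.02675388 0.0665    ] [ 0.57381612 -0.07250259  0.0665    ] [ 0.57887216 -0.02887747  0.121     ]
left 0.05618729839369999 right -0.0439129670002007 0.0006830607221810786
yaw -7.444801466246238
```

Run:
```python
from h import *
p=np.array([.579,-.0288,.15]); ctrl.movel(p,Q); st()
p[2]=.096; ctrl.movel(p,Q,max_speed=.06); st()
ctrl.close_gripper(force=40); s=st()
```

```text
t 4.30 tcp [ 0.5795 -0.0285  0.1507] F [-0.1  0.8  0.8] w 0.0855 gf 0.0
t 5.35 tcp [ 0.5793 -0.0287  0.0963] F [-0.7 -0.3  0.1] w 0.0854 gf 0.0
t 5.92 tcp [ 0.579  -0.0288  0.0963] F [-0.9 -0.4  4. ] w 0.0258 gf 39.2
```

Run:
```python
from h import *
z0=get_state()["tcp_pos"][2]; p=np.array([.579,-.0288,0])
for dz in (.004,.008,.011):
    p[2]=z0+dz; ctrl.movel(p,Q,max_speed=.03); s=st()
```

```text
t 6.22 tcp [ 0.5789 -0.0289  0.0997] F [ 2.3  1.  -8.6] w 0.0260 gf 39.9
t 6.50 tcp [ 0.5788 -0.0289  0.1041] F [  2.6   0.5 -10.4] w 0.0261 gf 39.9
t 6.75 tcp [ 0.5789 -0.0289  0.1073] F [  1.9   0.2 -11. ] w 0.0258 gf 40.0
```

Run:
```python
from h import *
p0=np.array([.579,-.0288,.1073])
for y in (.015,.035,.051):
    ctrl.movel(p0+y*ty,Q,max_speed=.05); s=st()
z=s["tcp_pos"][2]
for dz in (.002,.003,.004,.0045):
    p=p0+.051*ty; p[2]=z-dz; ctrl.movel(p,Q,max_speed=.02); s=st()
    if s["contact_force"][2]>-6: break
im,d=vision.grab_frame("wrist"); cv2.imwrite("pics/w2.png",im)
```

```text
t 7.20 tcp [ 0.581  -0.0125  0.1074] F [  2.6   1.2 -10.4] w 0.0257 gf 40.0
t 7.75 tcp [0.5836 0.0071 0.1074] F [  1.9   1.  -12.2] w 0.0260 gf 40.0
t 8.22 tcp [0.5857 0.023  0.1075] F [ 2.5  1.2 -9.9] w 0.0260 gf 40.0
t 8.47 tcp [0.5856 0.0219 0.1054] F [  2.3   1.  -10.2] w 0.0256 gf 40.1
t 8.72 tcp [0.5856 0.0218 0.1045] F [  1.9   1.9 -10.1] w 0.0259 gf 40.1
t 8.97 tcp [0.5856 0.0217 0.1034] F [  2.5   0.7 -10. ] w 0.0256 gf 40.1
t 9.22 tcp [0.5856 0.0217 0.103 ] F [  2.8   1.5 -11.1] w 0.0257 gf 40.1
```

View pics/w2.png

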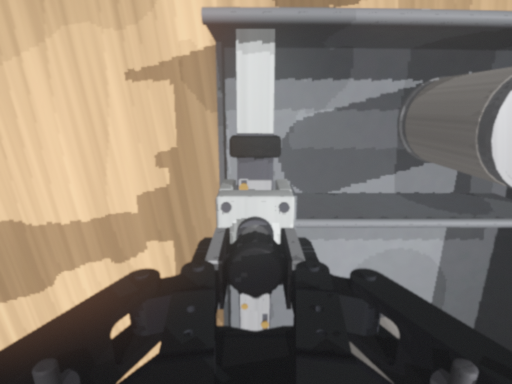

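The divider is held at about +51 mm, with the saddle covering the hole. I'll lower the pin gently onto the plate and then let go.

Run:
```python
from h import *
s=get_state(); p=np.array([.579,-.0288,0])+.051*ty; z=s["tcp_pos"][2]
for k in range(1,6):
    p[2]=z-.0004*k; ctrl.movel(p,Q,max_speed=.02); s=st()
    if s["contact_force"][2]>-5: break
```

```text
t 9.52 tcp [0.5856 0.0217 0.1028] F [ 0.8 -0.7 -5.6] w 0.0254 gf 40.5
t 9.77 tcp [0.5856 0.0217 0.1026] F [-0.2 -0.4 -1.3] w 0.0258 gf 41.0
```

Run:
```python
from h import *
ctrl.ungrasp(); s=st(); p0=np.array([.579,-.0288,0])
p=p0+.051*ty; p[2]=.150; ctrl.movel(p,Q,max_speed=.15)
p=p0+.004*ty; p[2]=.150; ctrl.movel(p,Q,max_speed=.15)
ctrl.close_gripper(force=40)
p[2]=.079; ctrl.movel(p,Q,max_speed=.12); s=st()
im,d=vision.grab_frame("wrist"); cv2.imwrite("pics/w3.png",im)
```

```text
t 10.38 tcp [0.5856 0.0218 0.1022] F [ 0.3  0.4 -0.7] w 0.0856 gf 0.0
t 12.82 tcp [ 0.5799 -0.0245  0.0795] F [0.5 0.1 0.3] w 0.0002 gf 0.0
```

View pics/w3.png

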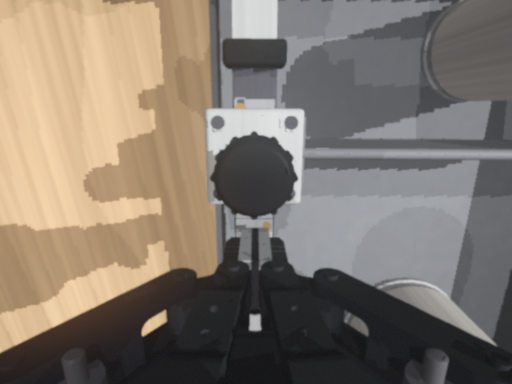

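The shut fingers are behind the saddle, on its right side. I'll push left in small steps and watch the force.

Run:
```python
from h import *
p0=np.array([.579,-.0288,0]); y=.006; con=False
while y<.045:
    y+= .0007 if con else .0015
    p=p0+y*ty; p[2]=.079; ctrl.movel(p,Q,max_speed=.01); s=get_state()
    f=-s["contact_force"]@ty; ya=(np.array(s["tcp_pos"])-p0)@ty
    print("%.2f cmd %.4f act %.4f f %.1f"%(s["time"],y,ya,f))
    if f>2.5: con=True
    if f>13 or s["time"]>25: break
```

```text
13.37 cmd 0.0075 act 0.0075 f -0.6
13.67 cmd 0.0090 act 0.0091 f -0.7
13.97 cmd 0.0105 act 0.0106 f -0.5
14.27 cmd 0.0120 act 0.0121 f 0.7
14.57 cmd 0.0135 act 0.0136 f -0.7
14.87 cmd 0.0150 act 0.0151 f 0.2
15.17 cmd 0.0165 act 0.0166 f -0.5
15.47 cmd 0.0180 act 0.0172 f 3.0
15.72 cmd 0.0187 act 0.0177 f 3.8
15.97 cmd 0.0194 act 0.0188 f 4.5
16.22 cmd 0.0201 act 0.0201 f 3.6
16.47 cmd 0.0208 act 0.0212 f 2.6
16.72 cmd 0.0215 act 0.0225 f 0.9
16.97 cmd 0.0222 act 0.0227 f -0.2
17.22 cmd 0.0229 act 0.0230 f 0.1
17.47 cmd 0.0236 act 0.0235 f 1.1
17.72 cmd 0.0243 act 0.0243 f 2.3
17.97 cmd 0.0250 act 0.0247 f 1.8
18.22 cmd 0.0257 act 0.0248 f 5.5
18.47 cmd 0.0264 act 0.0249 f 7.1
18.72 cmd 0.0271 act 0.0249 f 8.8
18.97 cmd 0.0278 act 0.0250 f 10.0
19.22 cmd 0.0285 act 0.0250 f 11.3
19.47 cmd 0.0292 act 0.0251 f 13.1
```

Run:
```python
from h import *
p0=np.array([.579,-.0288,0])
p=p0+.015*ty; p[2]=.08; ctrl.movel(p,Q,max_speed=.08)
p[2]=.16; ctrl.movel(p,Q,max_speed=.15)
s=st(); im,d=vision.grab_frame("wrist"); cv2.imwrite("pics/w4.png",im)
T,td=vision.grab_frame("top")
i=vision.camera_info("top"); import h
tv=[(u,v) for v in range(185,225) for u in range(240,300) if td[v,u]>0]
h.vision=type("V",(),{"camera_info":staticmethod(lambda c:i)})
P=np.array([world("top",u,v,d=td[v,u]) for u,v in tv])
K=P[(P[:,2]>.108)&(P[:,2]<.14)]; print(len(K),np.median(K,0),"y",(np.median(K,0)-p0)@ty, "was z .1215 at pin down")
```

```text
t 20.48 tcp [ 0.5805 -0.0139  0.1594] F [-0.1 -0.5 -0.2] w 0.0003 gf 0.0
65 [0.58274429 0.03474886 0.12196109] y 0.0635018183004193 was z .1215 at pin down
```

View pics/w4.png

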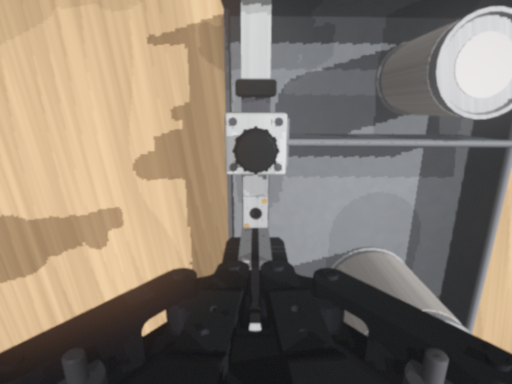

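Run:
```python
from h import *
import h
s=get_state(); im,d=vision.grab_frame("wrist"); i=vision.camera_info("wrist")
h.vision=type("V",(),{"camera_info":staticmethod(lambda c:i)})
p0=np.array([.579,-.0288,0]); Y=lambda p:(p-p0)@ty
W=lambda u,v,z: world("wrist",u,v,z=z,st=s)
print("hole",Y(W(256,213,.068)), "knob",[Y(W(256,150,z)) for z in(.123,.1295)],"saddle corners mid",Y(W(257,143.5,.087)))
D=lambda u0,u1,v0,v1: np.median(d[v0:v1,u0:u1])
for n,(u,v) in dict(knob=(256,150),saddle=(232,145),saddle2=(282,140)).items():
    dd=np.median(d[v-2:v+3,u-2:u+3]); print(n,dd,world("wrist",u,v,d=dd,st=s))
import pickle
s1,_=pickle.load(open("w1.pkl","rb")); d1=np.load("w1d.npy")
for n,(u,v) in dict(knob=(256,182),saddle=(257,160)).items():
    dd=np.median(d1[v-1:v+2,u-2:u+3]); print("w1",n,dd,world("wrist",u,v,d=dd,st=s1))
```

```text
hole -0.0011919447000980964 knob [np.float64(0.05807106650201799), np.float64(0.05895981570863608)] saddle corners mid 0.05775697528794835
knob 0.17821577 [0.58718166 0.02879496 0.12371645]
saddle 0.21357092 [0.57019798 0.02957279 0.0874548 ]
saddle2 0.21240546 [0.60565888 0.02852978 0.08757183]
w1 knob 0.2772234 [ 0.57993547 -0.02812871  0.123601  ]
w1 saddle 0.30815294 [ 0.58290989 -0.01415652  0.08750325]
```

The knob top is 36.2 mm above the saddle, compared with 36.1 mm when it was locked at the start. It resisted a 13 N push at about +58 mm, so the pin is fully down in the left end hole.

```bash
python3 -c "
from h import *
st(); print(ticket.close_job())"
```

```text
t 20.62 tcp [ 0.5803 -0.014   0.1588] F [ 0.8 -0.1 -1.2] w -0.0000 gf 0.0
the job is handed in; nothing more can be done
None
```

The divider is locked in the left end hole, on the small tin's side, about 58 mm from the middle; the plunger measured fully down, the knob is released, and the job was handed in at 20.6 s (no verdict was returned).

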